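# Lay the carton face up on the photo pad and trigger it with a screwdriver

### The job

The tall red-and-white carton stands near one short end of the black photo pad: tip it over towards the middle of the pad by pushing it near its top, without lifting it, so that it lies flat on the pad with the side that now faces that short end turned up. Then take the red-handled screwdriver from its wooden stand, press the small recessed red button in the pad's white console all the way down with the screwdriver's tip (not with the fingers, and not before the carton lies), and put the screwdriver back in its stand, tip down and fully home. Do not knock over or shift the orange carton and the white filter can beside the pad or the yellow carton beside the stand.

Things in the scene. Friction and masses are not known exactly. Their poses are not given: they have to be found in the camera images.
- pad: Fixed photo pad: grey plate, black top, white corner marks, 210 (x) x 170 (y) mm, top at z = +12 mm. Origin: centre of its underside, on the counter; x away from the robot (turned with its yaw), y to the left. On its left (+y) a white console 36 mm high, x -78 to +63 mm, y +87 to +149 mm, with a dark display and, nearer the robot, the button hole.
- carton: Red-and-white carton, 50 (x) x 60 (y) x 90 mm high, 0.15 to 0.31 kg, at first upright near the pad's robot-side short end. Origin: centre of its underside, z up. Its front faces its own -x (to that short end). Pushed along +x near the top of that front it tips over its far bottom edge (balance at 29 degrees) onto its back: then 50 mm high, its x axis down. Pushed low it slides.
- carton_mid (a point): The middle of the red-and-white carton (45 mm above its underside on its z axis). The carton must end with this point within 70 mm (along the pad's x) and 60 mm (along its y) of the pad's centre.
- screwdriver: Screwdriver, 181 mm long: red handle 94 mm long, six-sided: 23 mm across flats (one pair faces its own +-z), 27 mm across corners (+-x); shaft 86 mm long, 6 mm thick; 0.09 kg. Runs along its own y axis, handle at +y, tip at -y, centre line at z = +11.7 mm. At first upright in the stand, tip down (y axis up), the handle's tapered foot resting in the hole's mouth, the flats facing the stand's +-y.
- driver_tip (a point): End of the screwdriver's shaft, on its centre line.
- driver_grip (a point): Point on the screwdriver's centre line in the handle where to grip it (across two flats, or it turns in the fingers): 139.5 mm from the tip, 53 mm above the handle's lower end, 40 mm below its top end.
- stand: Fixed wooden screwdriver stand: light block 60 x 60 mm, 104 mm high, on a dark foot 80 x 80 mm, with one round deep hole in the middle of its top. Origin: centre of its underside. Between stand and pad, further back (x over 0.5 m, y about -0.1 m), a tall blue bench vice is fixed: carry the screwdriver past in front of it or well above.
- stand_hole (a point): Centre of the mouth of the stand's hole, on its top surface: 15 mm wide, 90 mm deep; its axes are those of the stand. With the screwdriver home, driver_grip lies about 52 mm above it.
- button (a joint): Travel of the red button: 0 = up, 0.005 m = fully down. Spring: about 1.2 N to start it, 4 N to hold it fully down; it springs back.
- button_top (a point): Centre of the red button's top face, 18 mm wide, pressed straight down. It lies 9 mm deep in a round hole, 20 mm wide with a 3 mm bevel, in the top of the console (console top 36 mm above the counter).
- orange_carton: Bystander: orange-and-white carton 66 x 66 x 100 mm standing right of the pad. Origin: centre of its underside.
- filter_can: Bystander: white and red round filter can 68 mm wide, 88 mm high, standing right of the pad. Origin: centre of its underside.
- yellow_carton: Bystander: yellow-and-black carton 62 x 62 x 80 mm standing left of the screwdriver stand. Origin: centre of its underside.
Mind the look-alikes: they are no part of the job. What is shaped like the carton but purple or turquoise is not meant.

How it is judged:
On the way, in this order (a step that is already met when the one before it is completed fails the run):
1. the carton lies on its back on the pad, front up (angle between carton's own x axis and vertical above 3 rad and x of carton_mid in the frame of pad between -0.07 and 0.07 m and y of carton_mid in the frame of pad between -0.06 and 0.06 m and z of carton_mid in the frame of pad below 0.045 m and linear speed of carton below 0.02 m/s), for 0.3 s.
2. the button is pressed fully down with the screwdriver (value of joint button above 0.004 m and contact force between screwdriver and button above 0.5 N), for 0.05 s.
At the end, for the whole second after the job is handed in: The carton lies at rest flat on the pad, front up (8 degrees), its middle within 70 mm along and 60 mm across the pad of its centre; the screwdriver stands released in its stand, tip down, upright (8 degrees), within 12 mm of the hole, handle down on the top (8 mm); the button is up (all of step 1 and horizontal distance between driver_grip and stand_hole below 0.012 m and angle between screwdriver's own y axis and vertical below 0.15 rad and z of driver_grip in the frame of stand_hole below 0.062 m and z of driver_tip in the frame of stand_hole below -0.07 m and linear speed of screwdriver below 0.02 m/s and value of joint button below 0.001 m); the robot touches nothing.
It fails at once if the button pressed before the carton lies face up on the pad (value of joint button above 0.0025 m and not (angle between carton's own x axis and vertical above 2.9 rad)).
It fails at once if the button pushed with the fingers (contact force between the fingers and button above 0.5 N).
It fails at once if the carton lifted off the pad (its underside's centre more than 60 mm above the counter) (height (world z) of carton above 0.06 m).
It fails at once if the orange carton, the yellow carton or the filter can shifted by more than 30 mm or tipped (distance of any of orange_carton, yellow_carton, filter_can from where it was at the start of the episode above 0.03 m or angle between any of orange_carton, yellow_carton, filter_can's own z axis and vertical above 0.35 rad).
It also fails if it takes over 64 s, if anything falls off the work surface, if the arm or the gripper's body presses on something with over 40 N, if the wrist force passes 120 N, or if a joint passes its speed limit or range.

### The arm

A 7-joint arm with a two-finger parallel gripper is mounted at the origin on a cart in front of the work surface, level with it; the furniture and walls round the work are solid. World frame = base frame: x ahead of the robot, y to its left, z up, the work surface at z = 0. Lengths are in m, angles in rad, forces in N, time in s.
With the tool pointing down it reaches from about 0.425 to 0.875 m from the base axis. Payload 4.7 kg.
Tool frame: the origin (TCP) lies at the very end of the fingers, on their centre line; the grasp point (between the pads) lies 19 mm behind it; z points along the fingers, y is the line along which they close (so a half turn about z gives the same grasp; the last joint's range is limited). The gripper opens to 85 mm and grips with 20 to 120 N. Pads are 22 mm wide; open, the fingers measure 114 mm over their backs; the gripper's body (76 mm by 85 mm) begins 54 mm behind the grasp point. The pads swing forward as they close: fully open they stand 13 mm farther back than shut.
Start: joints at [1.345, 0.321, -0.07, 1.45, 0.023, 1.371, -0.057], TCP at [0.154, -0.631, 0.231] pointing down, gripper open.
Joint ranges: [-2.86, 2.86], [-0.3, 2.09], [-1.38, 1.24], [0.06, 2.45], [-1.56, 4.7], [0.09, 2.05], [-2.69, 2.69]. Speed limits (rad/s): [2.57, 2.57, 3.14, 3.14, 3.14, 3.14, 3.14].

### API

Orientations are given as a unit quaternion [x, y, z, w].
In Python, from plant import arm, imaging, job gives the robot as it stands.
- The arm moves only by the shell command python3 -m inch 'ROWS' [FORCE]. ROWS is a JSON object of lists of equal length, an entry for each row: "jaw": the finger opening in mm, from 0 to 85.4; "slide": the shift along the tool's x, y, z in units of 30 mm (1.0 is 30 mm), a list of three; "spin": the turn about the tool's z in units of 8 degrees (1.0 is 8 degrees). In form: {"jaw": [jaw, ...], "slide": [[tx, ty, tz], ...], "spin": [spin, ...]}. A call has 1 to 20 rows; each row is the pose to reach, as a shift and turn from the pose commanded when the call began, along the tool's axes at that moment; what a row does not reach only later rows make up. A row lasts 1/10 s, in which the tool goes at most 50 mm and 8.59 degrees, less where a joint would pass 70% of its speed; a pose out of reach is approached as far as the arm can. A call with a gripper value outside its range is refused whole. The fingers move at their own pace and stop on an object; FORCE is the grip in N (left out, the last holds). Time passes only in rows, so rows that repeat a pose let the fingers close. It gives the time, the measured TCP pose, the force, the opening and the grip force at its end, in the units of the state.
- arm.state(): the state, without advancing time (a new reading comes with each control period).
- imaging.read_camera(name): name is "scene" or "side" or "wrist"; returns the picture (400x640x3 uint8, red, green, blue); there is no depth.
- imaging.calibration(name): a dict with "camera_matrix" (3x3 intrinsics, pixels), "D" ([k1, k2, p1, p2, k3] as OpenCV has them; the pictures are not rectified), "position" and "rotation" of the camera in the world. Camera axes: x right, y down, z forward; pixel columns grow to the right and rows downward; lengths in m; the calibration is good to about 2 mm. A picture is of the moment at which its call begins: read the wrist's pose just before it. calibration takes no time and is no camera call; for the wrist camera it gives the pose at the moment of the call.
- job.sign_off(): hands the job in; it is judged then, once.
The state is a dict: "time_s": time; "qpos": joint angles; "joint_velocities": joint speeds; "joint_efforts": joint torques, N m; "tool_pos": TCP position; "orientation": TCP orientation; "ft_force": force on the tool from outside, world axes, zero at the start; "torque": the same for the moment, N m; "finger_gap": opening from 0.0 (shut) to 1.0 (fully open); "grasp_force": force on a finger pad.
Only numpy, scipy, OpenCV 4.12 (cv2) and the standard library are available. Lean on these libraries where they do the work, as an engineer would, in place of code of your own. Each camera call takes 0.05 s, during which the arm holds its last target. There are 200 camera calls.

## Working session

There is one attempt and no reset: what is moved stays moved. The work goes in short steps, Python scripts to look and compute and a shell command to move; the robot and the scene stay as the last step left them, time stands still between calls to the robot, and variables do not carry over. Pictures are saved under pics/ and viewed, at most 15 in all, crops included, and the job is handed in when it is done.

```bash
mkdir -p pics; ls; cat > h.py <<'E'
import numpy as np, cv2
from plant import arm, imaging, job
from scipy.spatial.transform import Rotation as R
def ray(c,uv):
    K=np.array(c["camera_matrix"],float);D=np.array(c["D"],float)
    p=cv2.undistortPoints(np.array(uv,float).reshape(-1,1,2),K,D).reshape(-1,2)
    d=np.c_[p,np.ones(len(p))]
    Rm=np.array(c["rotation"],float)
    if Rm.shape!=(3,3): Rm=R.from_quat(Rm).as_matrix()
    return np.array(c["position"],float), d@Rm.T
def onz(c,uv,z):
    o,d=ray(c,uv); return o+d*((z-o[2])/d[:,2])[:,None]
def proj(c,P):
    Rm=np.array(c["rotation"],float); 
    if Rm.shape!=(3,3): Rm=R.from_quat(Rm).as_matrix()
    rv=cv2.Rodrigues(Rm.T)[0]
    return cv2.projectPoints(np.array(P,float).reshape(-1,1,3),rv,-Rm.T@np.array(c["position"]),np.array(c["camera_matrix"],float),np.array(c["D"],float))[0].reshape(-1,2)
def snap(n,f):
    c=imaging.calibration(n); im=imaging.read_camera(n); cv2.imwrite("pics/"+f,im[:,:,::-1]); return c,im
E
python3 - <<'E'
from h import *
for n in ("scene","side"):
    c,_=snap(n,n+"0.png"); print(n,c)
print(arm.state())
E
```

```text
pics
scene {'camera_matrix': array([[381.54463983,   0.        , 314.59053536],
       [  0.        , 381.54463983, 200.94987211],
       [  0.        ,   0.        ,   1.        ]]), 'D': array([0.00223327, 0.        , 0.        , 0.        , 0.        ]), 'position': array([-0.06909029, -1.35910625,  0.81912284]), 'rotation': array([ 0.83374979, -0.19463459,  0.12765518, -0.50068236])}
side {'camera_matrix': array([[449.36841682,   0.        , 321.83994253],
       [  0.        , 449.36841682, 200.55528944],
       [  0.        ,   0.        ,   1.        ]]), 'D': array([-0.0746717,  0.       ,  0.       ,  0.       ,  0.       ]), 'position': array([0.2586187 , 0.91328149, 1.09652344]), 'rotation': array([-0.10638031,  0.90198827, -0.41538145,  0.05058301])}
{'time_s': 0.1, 'qpos': array([ 1.34505627,  0.32174129, -0.07008497,  1.45150783,  0.02259831,
        1.37081892, -0.05694799]), 'joint_velocities': array([ 0.00025226, -0.00183379,  0.00140905, -0.00241878, -0.00085982,
       -0.00080771,  0.00047874]), 'joint_efforts': array([-7.62438594e-05, -4.94877183e+01, -3.84250050e-01, -3.15208197e+01,
        1.28917670e-02,  7.43205368e-03,  9.87782357e-06]), 'tool_pos': array([ 0.15424928, -0.63095177,  0.23036048]), 'orientation': array([ 9.92819123e-01,  1.19622225e-01, -1.45786019e-04, -8.31626557e-04]), 'ft_force': array([-0.16727411, -0.92456655, -0.34265728]), 'torque': array([-0.02325859, -0.01343121,  0.00668306]), 'grasp_force': 0.0, 'finger_gap': 1.0019507696816612}
```

View pics/scene0.png

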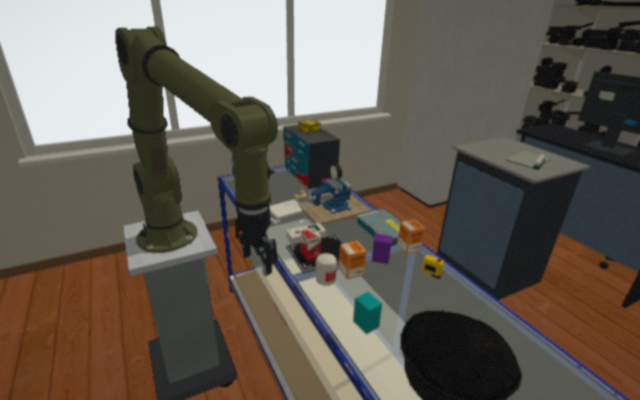

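View pics/side0.png

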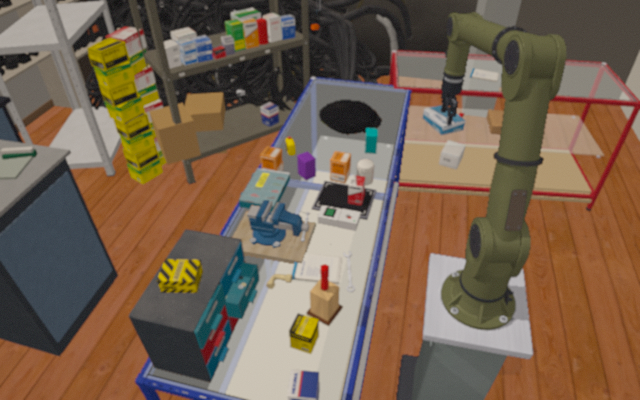

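The side view shows the pad at about (343,200), the red-and-white carton at (357,190), the console at (340,216), the red screwdriver at (324,277) in its stand at (323,300), and the yellow carton at (304,332). Look-alikes are the purple box (306,165), the turquoise box (371,140), and a second orange carton (270,157). The red-and-white box on the pad is the target, and I'll check it in a close crop.

```bash
python3 - <<'E'
import cv2,numpy as np
a=cv2.imread("pics/side0.png");b=cv2.imread("pics/scene0.png")
A=cv2.resize(a[145:235,300:390],None,fx=6,fy=6,interpolation=cv2.INTER_CUBIC)
B=cv2.resize(a[255:355,280:350],(378,540),interpolation=cv2.INTER_CUBIC)[:, :250]
cv2.imwrite("pics/crop1.png",np.hstack([A,B]))
C=cv2.resize(b[205:285,265:375],None,fx=7,fy=7,interpolation=cv2.INTER_CUBIC)
cv2.imwrite("pics/crop2.png",C)
E
```

```text
(no output)
```

View pics/crop1.png

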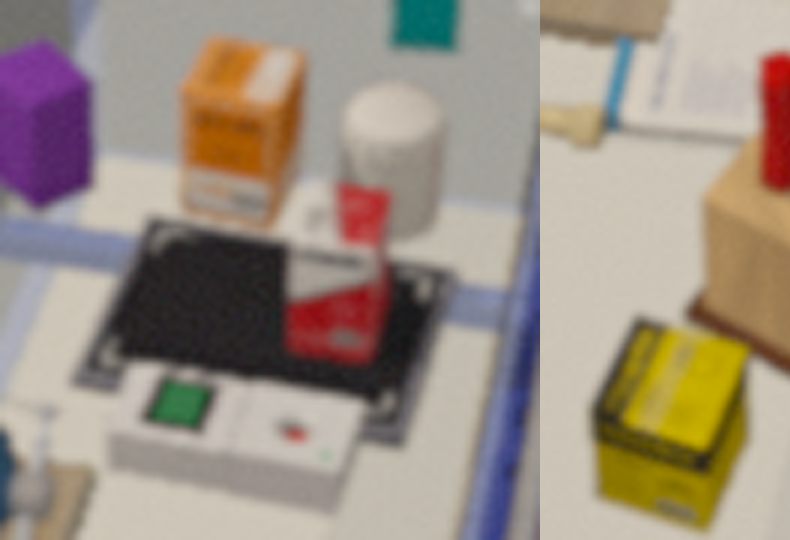

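View pics/crop2.png

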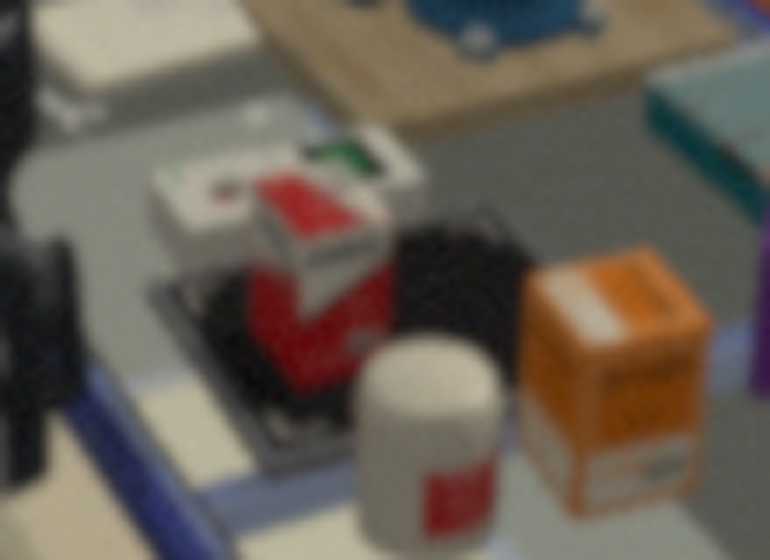

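The crops confirm it. The target carton is at side (357,190), with the orange carton, the can, and the console with button (≈348.7,216.3) around it. Next I'll work out coordinates.

```bash
python3 - <<'E'
from h import *
np.set_printoptions(precision=4,suppress=True)
c=imaging.calibration("side"); s=imaging.calibration("scene")
A=lambda l:[(300+u/6-.4,145+v/6-.4) for u,v in l]
B=lambda l:[(280+(u-540)/5.4-.4,255+v/5.4-.4) for u,v in l]
S=lambda l:[(265+u/7-.4,205+v/7-.4) for u,v in l]
p=onz(c,A([(152,222),(455,272),(402,442),(78,383)]),.012);print("pad",p,p.mean(0),np.linalg.norm(np.roll(p,-1,0)-p,axis=1))
print("console",onz(c,A([(112,440),(340,470),(368,400)]),.036))
print("button",onz(c,A([(293,428)]),.03), "scene",onz(s,S([(225,188)]),.036))
print("carton bot +y face",onz(c,A([(287,352),(378,362)]),.012),"top",onz(c,A([(287,250),(386,258),(390,187),(308,180)]),.102))
print("carton top scene",onz(s,S([(250,187),(315,170),(392,215),(305,260)]),.102))
print("orange top side",onz(c,A([(245,70)]),.1),"scene",onz(s,S([(620,300)]),.1))
print("can top side",onz(c,A([(392,110)]),.088),"scene",onz(s,S([(430,375)]),.088))
im=cv2.imread("pics/side0.png");h=cv2.cvtColor(im,cv2.COLOR_BGR2HSV)
m=cv2.inRange(h,(0,170,90),(6,255,255))|cv2.inRange(h,(174,170,90),(180,255,255))
y,x=np.nonzero(m[258:295,315:333]);x+=315;y+=258
t,b=y.min(),y.max();print("drv",x[y==t].mean(),t,x[y==b].mean(),b)
print(onz(c,[(x[y<t+3].mean(),t+1.5)],.196),onz(c,[(x[y>b-3].mean(),b-1)],.108),onz(c,[(x.mean(),y.mean())],.15))
print("yellow top",onz(c,B([(640,320),(750,345),(705,445),(597,410)]),.08))
E
```

```text
pad [[ 0.5733 -0.433   0.012 ]
 [ 0.3737 -0.4274  0.012 ]
 [ 0.3811 -0.262   0.012 ]
 [ 0.5808 -0.2687  0.012 ]] [ 0.4772 -0.3478  0.012 ] [0.1997 0.1656 0.1999 0.1644]
console [[ 0.5421 -0.1989  0.036 ]
 [ 0.4091 -0.2044  0.036 ]
 [ 0.4037 -0.2674  0.036 ]]
button [[ 0.4431 -0.2397  0.03  ]] scene [[ 0.4412 -0.2338  0.036 ]]
carton bot +y face [[ 0.463  -0.3262  0.012 ]
 [ 0.407  -0.3299  0.012 ]] top [[ 0.4636 -0.3136  0.102 ]
 [ 0.4056 -0.3197  0.102 ]
 [ 0.4145 -0.3882  0.102 ]
 [ 0.4642 -0.3835  0.102 ]]
carton top scene [[ 0.4099 -0.3331  0.102 ]
 [ 0.4464 -0.3326  0.102 ]
 [ 0.4622 -0.3862  0.102 ]
 [ 0.4062 -0.4033  0.102 ]]
orange top side [[ 0.5258 -0.4918  0.1   ]] scene [[ 0.5267 -0.4943  0.1   ]]
can top side [[ 0.4286 -0.4868  0.088 ]] scene [[ 0.4259 -0.4935  0.088 ]]
drv 324.0 265 324.5 289
[[0.4388 0.1483 0.196 ]] [[0.4377 0.1496 0.108 ]] [[0.4389 0.1476 0.15  ]]
yellow top [[0.4918 0.2303 0.08  ]
 [0.4348 0.2318 0.08  ]
 [0.4421 0.2921 0.08  ]
 [0.4979 0.2855 0.08  ]]
```

```bash
python3 - <<'E'
from h import *
np.set_printoptions(precision=3,suppress=True)
c=imaging.calibration("side"); s=imaging.calibration("scene")
for z in (0,.02,.04,.06,.08,.1,.15,.2,.25):
    print(z,onz(c,[(381,216),(389,170)],z)[:,:2].ravel(),onz(s,[(279,259),(293,282)],z)[:,:2].ravel())
p=arm.state()["tool_pos"];a=R.from_quat(arm.state()["orientation"]).as_matrix()
print(a.T@(np.array([.365,-.357,.231])-p)/.03, np.degrees(np.arctan2(a[1,0],a[0,0])))
E
```

```text
0 [ 0.334 -0.299  0.34  -0.583] [ 0.332 -0.321  0.326 -0.457]
0.02 [ 0.332 -0.277  0.338 -0.556] [ 0.322 -0.347  0.316 -0.479]
0.04 [ 0.331 -0.255  0.337 -0.529] [ 0.312 -0.372  0.306 -0.501]
0.06 [ 0.33  -0.233  0.335 -0.501] [ 0.302 -0.397  0.297 -0.523]
0.08 [ 0.328 -0.21   0.334 -0.474] [ 0.293 -0.423  0.287 -0.545]
0.1 [ 0.327 -0.188  0.332 -0.447] [ 0.283 -0.448  0.277 -0.567]
0.15 [ 0.323 -0.133  0.329 -0.378] [ 0.258 -0.511  0.253 -0.623]
0.2 [ 0.32  -0.078  0.325 -0.31 ] [ 0.234 -0.575  0.229 -0.678]
0.25 [ 0.317 -0.023  0.321 -0.242] [ 0.209 -0.638  0.205 -0.733]
[ 8.993 -7.202 -0.01 ] 13.74061056597624
```

```bash
python3 -m inch '{"jaw":[0,0,0,0,0,0,0,0,0,0,0,0],"slide":[[1,-0.8,0],[2,-1.6,0],[3,-2.4,0],[4,-3.2,0],[5,-4,0],[6,-4.8,0],[7,-5.6,0],[8,-6.4,0],[9,-7.2,0],[9,-7.2,0],[9,-7.2,0],[9,-7.2,0]],"spin":[0.2,0.4,0.6,0.8,1,1.2,1.4,1.6,1.75,1.75,1.75,1.75]}' 40
python3 - <<'E'
from h import *
c,_=snap("wrist","w1.png");print(c["position"]);print(arm.state()["time_s"])
E
```

```text
time_s: 1.3
tool_pos: [0.3643, -0.3585, 0.2311]
orientation: [1.0, -0.003, -0.0, 0.0]
ft_force: [-0.4, 0.7, -0.1]
finger_gap: -0.002
grasp_force: 0.0
[ 0.43895126 -0.35976294  0.3727855 ]
1.35
```

View pics/w1.png

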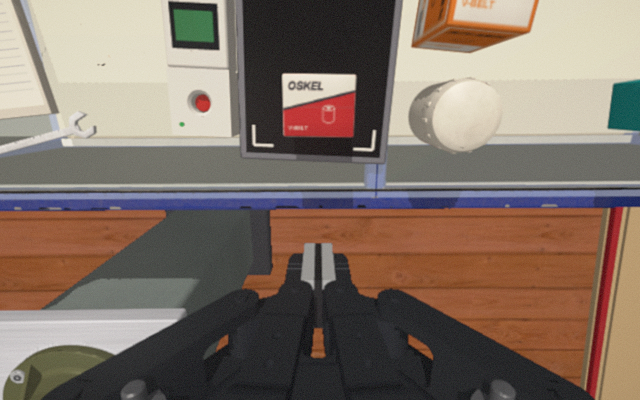

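The wrist view shows the carton top as a square at (282,73)-(355,137) and the button at (202,103). The console's near edge is at row 136 and the pad's near edge at row 157. I'll measure these more closely.

```bash
python3 - <<'E'
from h import *
np.set_printoptions(precision=4,suppress=True)
c=imaging.calibration("wrist");im=cv2.imread("pics/w1.png")
h=cv2.cvtColor(im,cv2.COLOR_BGR2HSV)
m=cv2.inRange(h,(0,150,80),(6,255,255))|cv2.inRange(h,(174,150,80),(180,255,255))
n,l,st,ce=cv2.connectedComponentsWithStats(m[85:120,185:220]);i=1+st[1:,4].argmax();b=ce[i]+[185,85];print(b,st[i])
print("button",onz(c,[b],.027))
print("carton",onz(c,[(282,73),(356,73),(354,138),(282,136)],.102),onz(c,[(282,73),(356,73),(354,138),(282,136)],.102).mean(0))
print("pad near",onz(c,[(240,157),(386,161)],.012))
print("console near",onz(c,[(238,137),(168,135)],.036))
print("hole",onz(c,[(202,103)],.036))
print("can",onz(c,[(460,115)],.088))
E
```

```text
[202.4091 102.7898] [ 11  10  14  16 176]
button [[ 0.4411 -0.2383  0.027 ]]
carton [[ 0.4631 -0.3312  0.102 ]
 [ 0.4628 -0.3906  0.102 ]
 [ 0.4115 -0.3905  0.102 ]
 [ 0.4135 -0.3292  0.102 ]] [ 0.4377 -0.3603  0.102 ]
pad near [[ 0.3814 -0.2694  0.012 ]
 [ 0.3759 -0.4384  0.012 ]]
console near [[ 0.4065 -0.275   0.036 ]
 [ 0.4088 -0.2015  0.036 ]]
hole [[ 0.4409 -0.241   0.036 ]]
can [[ 0.4292 -0.4841  0.088 ]]
```

```bash
python3 -m inch '{"jaw":[0,0,0,0,0,0,0,0,0,0,0,0],"slide":[[0,0,1],[0,0,2],[0,0,3],[0,0,4],[0,0,4.5],[0,0,4.5],[0.5,0,4.5],[0.9,0,4.5],[1.05,0,4.5],[1.2,0,4.5],[1.35,0,4.5],[1.5,0,4.5]],"spin":[0,0,0,0,0,0,0,0,0,0,0,0]}'
python3 - <<'E'
from h import *
c,im=snap("side","s1.png");cv2.imwrite("pics/s1c.png",cv2.resize(im[145:235,300:400,::-1],None,fx=5,fy=5))
E
```

```text
time_s: 2.55
tool_pos: [0.4103, -0.3579, 0.0965]
orientation: [1.0, -0.002, -0.0, 0.0]
ft_force: [-1.2, -0.2, 1.1]
finger_gap: 0.002
grasp_force: 0.6
```

View pics/s1c.png

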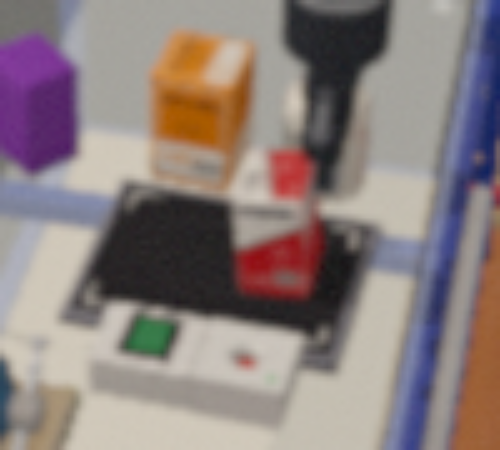

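The carton at (275,225) in the crop leans slightly and isn't sliding, so I'll keep pushing.

```bash
python3 -m inch '{"jaw":[0,0,0,0,0,0,0,0,0,0,0,0,0,0,0,0],"slide":[[0.15,0,0],[0.3,0,0],[0.45,0,0],[0.6,0,0],[0.75,0,0],[0.9,0,0],[1.05,0,0],[1.2,0,0],[1.35,0,0],[1.5,0,0],[1.5,0,0],[1.5,0,0],[0.5,0,-1],[0,0,-2],[-1,0,-3.5],[-2,0,-4.5]],"spin":[0,0,0,0,0,0,0,0,0,0,0,0,0,0,0,0]}'
python3 - <<'E'
from h import *
c,im=snap("wrist","w2.png")
E
```

```text
time_s: 4.2
tool_pos: [0.35, -0.3573, 0.2333]
orientation: [1.0, -0.002, 0.001, 0.0]
ft_force: [-0.1, -0.5, -0.5]
finger_gap: -0.002
grasp_force: 0.0
```

View pics/w2.png

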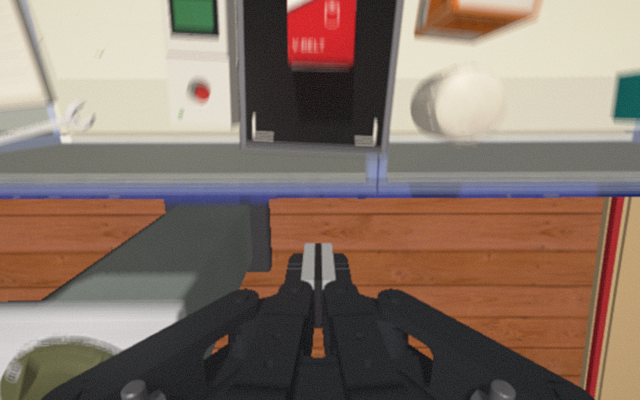

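The wrist view shows the carton lying with its near end at row 67 and its front artwork facing up. I'll check the numbers and the vice before travelling.

```bash
python3 - <<'E'
from h import *
np.set_printoptions(precision=3,suppress=True)
c=imaging.calibration("wrist")
print("carton near edge",onz(c,[(288,66),(355,68)],.062))
s=imaging.calibration("side")
im=cv2.imread("pics/side0.png");h=cv2.cvtColor(im,cv2.COLOR_BGR2HSV)
m=cv2.inRange(h,(95,110,40),(115,255,200))[190:250,240:310];n,l,st,ce=cv2.connectedComponentsWithStats(m);i=1+st[1:,4].argmax();print(st[i]+[240,190,0,0,0])
b=imaging.calibration("scene")
for z in (.1,.15,.2,.25): print(z,onz(s,[(264,203),(302,213)],z)[:,:2].ravel(),onz(b,[(338,172),(312,195)],z)[:,:2].ravel())
E
```

```text
carton near edge [[ 0.456 -0.336  0.062]
 [ 0.454 -0.399  0.062]]
[ 251  201   51   44 1006]
0.1 [ 0.722 -0.162  0.583 -0.143] [ 0.794  0.068  0.574 -0.096]
0.15 [ 0.699 -0.108  0.567 -0.09 ] [ 0.734 -0.031  0.53  -0.183]
0.2 [ 0.676 -0.054  0.551 -0.037] [ 0.674 -0.13   0.485 -0.271]
0.25 [0.653 0.    0.534 0.016] [ 0.614 -0.23   0.44  -0.359]
```

```bash
python3 -m inch '{"jaw":[0,0,0,0,0,0,0,0,60,60,60,60,60,60],"slide":[[0.8,-0.8,-1.5],[1.5,-2.2,-1.5],[2,-3.6,-1.5],[2.5,-5,-1.5],[3,-6.4,-1.5],[3,-7.8,-1.5],[3,-9.2,-1.5],[3,-10.6,-1.5],[3,-12,-1.5],[3,-13,-1.5],[3,-13.6,-1.5],[3,-13.6,-1.5],[3,-13.6,-1.5],[3,-13.6,-1.5]],"spin":[0,0,0,0,0,0,0,0,0,0,0,0,0,0]}'
python3 - <<'E'
from h import *
c,im=snap("wrist","w3.png"); np.save("w3.npy",c,allow_pickle=True)
E
```

```text
time_s: 5.65
tool_pos: [0.4422, 0.0485, 0.2761]
orientation: [1.0, -0.004, -0.0, 0.0]
ft_force: [0.2, -0.4, 0.1]
finger_gap: 0.7
grasp_force: 0.0
```

View pics/w3.png

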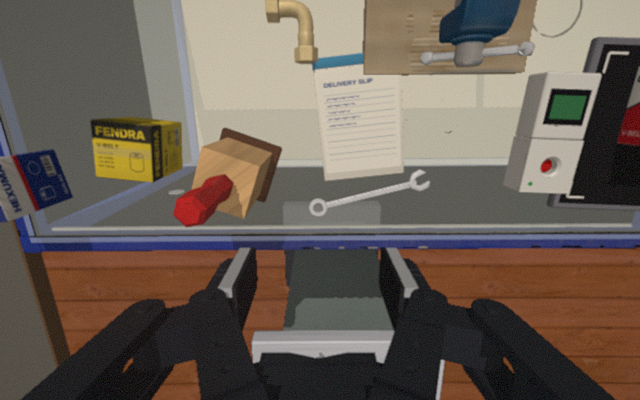

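The wrist view shows the stand top with corners (203,138), (270,152) and (243,217), the handle from (222,188) to its top end at (190,208), and the yellow carton at (137,150).

```bash
python3 - <<'E'
from h import *
np.set_printoptions(precision=4,suppress=True)
c=np.load("w3.npy",allow_pickle=True).item()
P=onz(c,[(203,138),(270,152),(243,217)],.104);print(P)
a=P[1]-P[0];b=P[2]-P[1]
print(np.linalg.norm(a),np.linalg.norm(b),np.degrees(np.arctan2(a[1],a[0])),np.degrees(np.arctan2(b[1],b[0])),"ctr",(P[0]+P[2])/2)
F=onz(c,[(224,129),(281,147)],.015);f=F[1]-F[0];print("foot",np.linalg.norm(f),np.degrees(np.arctan2(f[1],f[0])))
im=cv2.imread("pics/w3.png");h=cv2.cvtColor(im,cv2.COLOR_BGR2HSV)
m=cv2.inRange(h,(0,170,60),(6,255,255))|cv2.inRange(h,(174,170,60),(180,255,255))
m=m[160:240,160:250];y,x=np.nonzero(m);v=h[160:240,160:250,2]
# top end face: left-most part
p=np.array([x+160,y+160]).T.astype(np.float32);print(cv2.minAreaRect(p),cv2.boxPoints(cv2.minAreaRect(p)))
print("top",onz(c,[(188,209)],.196),"proj of side est",proj(c,[(.4385,.148,.196),(.4385,.148,.104)]))
cv2.imwrite("pics/c3.png",cv2.resize(im[120:240,160:290],None,fx=5,fy=5,interpolation=cv2.INTER_CUBIC))
E
```

```text
[[0.4859 0.1608 0.104 ]
 [0.4719 0.0955 0.104 ]
 [0.4029 0.1278 0.104 ]]
0.06683631188943447 0.07613816678159982 -102.15649502209521 154.9403505315088 ctr [0.4444 0.1443 0.104 ]
foot 0.07424146638645461 -107.86938391302218
((202.25001525878906, 198.25), (34.64822769165039, 63.639610290527344), 45.0) [[167.5 208.5]
 [212.5 163.5]
 [237.  188. ]
 [192.  233. ]]
top [[0.4429 0.1446 0.196 ]] proj of side est [[184.2339 214.5306]
 [220.7473 184.6397]]
```

View pics/c3.png

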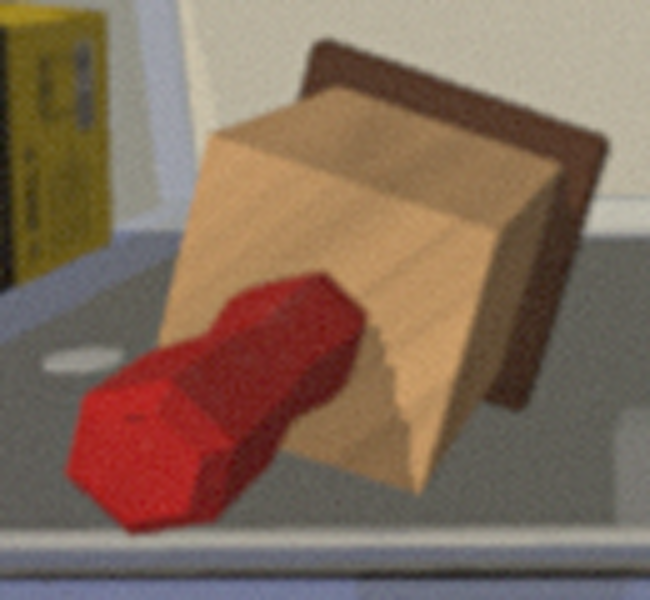

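The crop shows the true top-face corners at (202.4,147.6), (259.4,166) and (243.6,218), and the hexagon end centred at about (190,211.5).

```bash
python3 - <<'E'
from h import *
np.set_printoptions(precision=4,suppress=True)
c=np.load("w3.npy",allow_pickle=True).item()
g=lambda l:[(160+u/5-.4,120+v/5-.4) for u,v in l]
P=onz(c,g([(212,138),(497,230),(418,490)]),.104);print(P)
a=P[1]-P[0];b=P[2]-P[1]
print(np.linalg.norm(a),np.linalg.norm(b),np.degrees(np.arctan2(a[1],a[0])),np.degrees(np.arctan2(b[1],b[0])),"ctr",(P[0]+P[2])/2)
F=onz(c,g([(325,42),(608,138),(520,408)]),.012);f=F[1]-F[0];k=F[2]-F[1];print("foot",np.linalg.norm(f),np.degrees(np.arctan2(f[1],f[0])),np.linalg.norm(k),np.degrees(np.arctan2(k[1],k[0])),(F[0]+F[2])/2)
H=onz(c,g([(88,400),(165,380),(238,440),(205,520),(130,530),(68,470)]),.196);print(H[:,:2],H.mean(0))
e=np.roll(H,-1,0)-H;print(np.degrees(np.arctan2(e[:,1],e[:,0])),np.linalg.norm(e,axis=1))
E
```

```text
[[0.4769 0.1629 0.104 ]
 [0.4582 0.1074 0.104 ]
 [0.4022 0.1276 0.104 ]]
0.058603799435047885 0.059501177665412366 -108.67933119393135 160.11288383803483 ctr [0.4396 0.1452 0.104 ]
foot 0.07467092518033318 -109.10378123899358 0.07745086788554446 159.75463238741764 [0.4407 0.1436 0.012 ]
[[0.4502 0.1517]
 [0.4532 0.1399]
 [0.4439 0.1302]
 [0.4311 0.1366]
 [0.4296 0.1481]
 [0.4393 0.1561]] [0.4412 0.1438 0.196 ]
[ -75.5665 -133.9767  153.4104   97.6658   39.5717  -22.2807] [0.0121 0.0135 0.0142 0.0116 0.0126 0.0118]
```

```bash
python3 -m inch '{"jaw":[60,60,60,60,60,60,60,60,60],"slide":[[0,-1,0],[-0.1,-2,0],[-0.1,-3,0],[-0.1,-3.25,0],[-0.1,-3.25,0],[-0.1,-3.25,1],[-0.1,-3.25,1.8],[-0.1,-3.25,1.8],[-0.1,-3.25,1.8]],"spin":[0.6,1.2,1.8,2.4,2.4,2.4,2.4,2.4,2.4]}'
python3 - <<'E'
from h import *
c,im=snap("wrist","w4.png"); np.save("w4.npy",c,allow_pickle=True)
E
```

```text
time_s: 6.6
tool_pos: [0.4399, 0.1464, 0.2226]
orientation: [0.986, -0.169, -0.0, 0.0]
ft_force: [0.5, 0.1, 0.6]
finger_gap: 0.706
grasp_force: 0.0
```

View pics/w4.png

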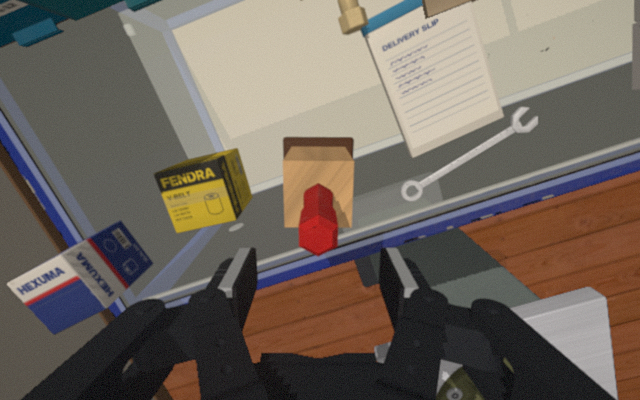

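The stand is square in the view, and the handle's hexagon (~(319,236)) is centred between the fingers with its flats facing them. I'll check the fore-aft offset.

```bash
python3 - <<'E'
from h import *
np.set_printoptions(precision=4,suppress=True)
c=np.load("w4.npy",allow_pickle=True).item();s=arm.state()
a=R.from_quat(s["orientation"]).as_matrix();p=s["tool_pos"]
for uv,z in [((319,236),.196),((318.5,152),.104),((300,228),.104)]:
    w=onz(c,[uv],z)[0];print(w,(a.T@(w-p))*1000)
print(p,proj(c,[p]))
im=cv2.imread("pics/w4.png")
h=cv2.cvtColor(im,cv2.COLOR_BGR2HSV)
m=cv2.inRange(h,(0,170,60),(6,255,255))|cv2.inRange(h,(174,170,60),(180,255,255))
y,x=np.nonzero(m[170:270,280:360]);print(x.min()+280,x.max()+280,y.min()+170,y.max()+170)
v=h[170:270,319,2];print(v.astype(int))
w=onz(c,[(300,y.max()+170)],.196)[0];print((a.T@(w-p))*1000)
E
```

```text
[0.441  0.1445 0.196 ] [ 1.3864  2.1012 27.2492]
[0.4746 0.1328 0.104 ] [ 36.8834   1.9022 119.2802]
[0.4162 0.171  0.104 ] [-30.9782 -14.521  119.2289]
[0.4404 0.1469 0.2232] [[314.9728 260.4438]]
299 337 184 254
[177 176 174 180 178 183 182 182 186 186 189 191 188 160 126 124 123 129
 131 130 132 128 127 133 127 127 127 127 127 128 125 123 127 126 123 127
 124 127 125 123 123 123 129 125 127 152 161 162 160 165 161 163 160 164
 166 176 175 174 174 173 171 173 172 176 171 171 172 174 172 175 172 172
 173 170 170 170 168 166 169 167 173 172 157 130 114 109 132 152 155 148
 126 117 115 118 115 120 117 119 113 104]
[-10.2017  -9.1508  27.2444]
```

```bash
python3 -m inch '{"jaw":[60,60,60,60,60,60,15,15,15,15,15,15,15,15],"slide":[[0.07,0.05,0.8],[0.07,0.05,1.6],[0.07,0.05,2.4],[0.07,0.05,2.85],[0.07,0.05,2.85],[0.07,0.05,2.85],[0.07,0.05,2.85],[0.07,0.05,2.85],[0.07,0.05,2.85],[0.07,0.05,2.85],[0.07,0.05,2.85],[0.07,0.05,2.85],[0.07,0.05,2.85],[0.07,0.05,2.85]],"spin":[0,0,0,0,0,0,0,0,0,0,0,0,0,0]}' 60; python3 -m inch '{"jaw":[15,15],"slide":[[0,0,0],[0,0,0]],"spin":[0,0]}'
```

```text
time_s: 8.05
tool_pos: [0.4417, 0.1457, 0.1373]
orientation: [0.986, -0.169, 0.001, -0.0]
ft_force: [-0.2, -1.0, 4.8]
finger_gap: 0.266
grasp_force: 59.0
time_s: 8.25
tool_pos: [0.4417, 0.1457, 0.1373]
orientation: [0.986, -0.169, 0.001, -0.0]
ft_force: [0.4, 0.7, 4.9]
finger_gap: 0.266
grasp_force: 59.0
```

```bash
python3 -m inch '{"jaw":[15,15,15,15,15,15,15,15,15],"slide":[[0,0,-0.3],[0,0,-0.8],[0,0,-1.4],[0,0,-2],[0,0,-2.6],[0,0,-3.2],[0,0,-3.8],[0,0,-4],[0,0,-4]],"spin":[0,0,0,0,0,0,0,0,0]}'
python3 - <<'E'
from h import *
c,im=snap("side","s2.png");cv2.imwrite("pics/s2c.png",cv2.resize(im[215:325,280:380,::-1],None,fx=5,fy=5))
s=arm.state();p=s["tool_pos"];print(p,proj(c,[p-[0,0,.1205],p-[0,0,.03]]))
E
```

```text
time_s: 9.15
tool_pos: [0.4412, 0.1457, 0.2571]
orientation: [0.986, -0.169, 0.0, 0.0]
ft_force: [0.8, -0.8, -0.9]
finger_gap: 0.266
grasp_force: 58.7
[0.44070591 0.14552543 0.25629519] [[323.79133422 280.22248692]
 [323.79198795 257.84279819]]
```

View pics/s2c.png

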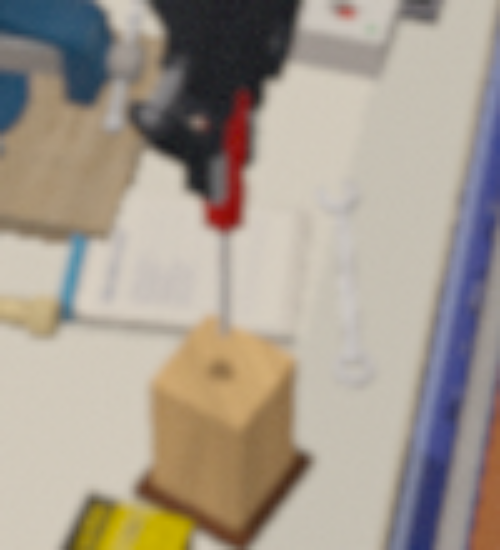

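The tip is out and hangs straight at (325,281), where the projection puts it. The empty hole is at (324,289). Next I carry it to above the button.

```bash
python3 -m inch '{"jaw":[15,15,15,15,15,15,15,15,15,15,15,15,15,15,15,15],"slide":[[0.2,0.5,0],[0.5,1.5,0],[0.9,2.5,0],[1.25,3.5,0],[1.6,4.5,0],[1.95,5.5,0],[2.3,6.5,0],[2.65,7.5,0],[3,8.5,0],[3.4,9.5,0],[3.75,10.5,0],[4.1,11.5,0],[4.28,12.05,0],[4.28,12.05,0],[4.28,12.05,1],[4.28,12.05,1]],"spin":[0,0,0,0,0,0,0,0,0,0,0,0,0,0,0,0]}'
python3 - <<'E'
from h import *
np.set_printoptions(precision=4,suppress=True)
c0=imaging.calibration("side");print("hole",onz(c0,[(324.1,288.9)],.104))
s=arm.state();c,im=snap("wrist","w5.png");p=s["tool_pos"];print(p,s["orientation"],proj(c,[p-[0,0,.1205],[.4415,-.2385,.027]]))
h=cv2.cvtColor(im,cv2.COLOR_RGB2HSV)
m=cv2.inRange(h,(0,150,70),(6,255,255))|cv2.inRange(h,(174,150,70),(180,255,255))
n,l,st,ce=cv2.connectedComponentsWithStats(m)
for i in range(1,n):
    if st[i,4]>40: print(st[i],ce[i],onz(c,[ce[i]],.027)[0])
cv2.imwrite("pics/w5c.png",cv2.resize(im[100:300,200:440,::-1],None,fx=3,fy=3))
E
```

```text
time_s: 10.8
tool_pos: [0.4398, -0.2352, 0.2232]
orientation: [0.986, -0.168, -0.003, -0.002]
ft_force: [-0.9, 0.9, -1.4]
finger_gap: 0.265
grasp_force: 58.8
hole [[0.4388 0.1499 0.104 ]]
[ 0.4398 -0.2352  0.2232] [ 0.9858 -0.168  -0.0033 -0.0017] [[317.3733 193.6632]
 [320.0416 172.148 ]]
[ 384   26   84   97 4246] [428.2784  81.6639] [ 0.4932 -0.3716  0.027 ]
[432  62  12  14 127] [437.5984  68.685 ] [ 0.5019 -0.383   0.027 ]
[313 166  14  14 158] [319.5633 172.1076] [ 0.4417 -0.238   0.027 ]
[ 283  222   71  136 7224] [317.8378 298.1628] [ 0.2905 -0.1832  0.027 ]
```

View pics/w5c.png

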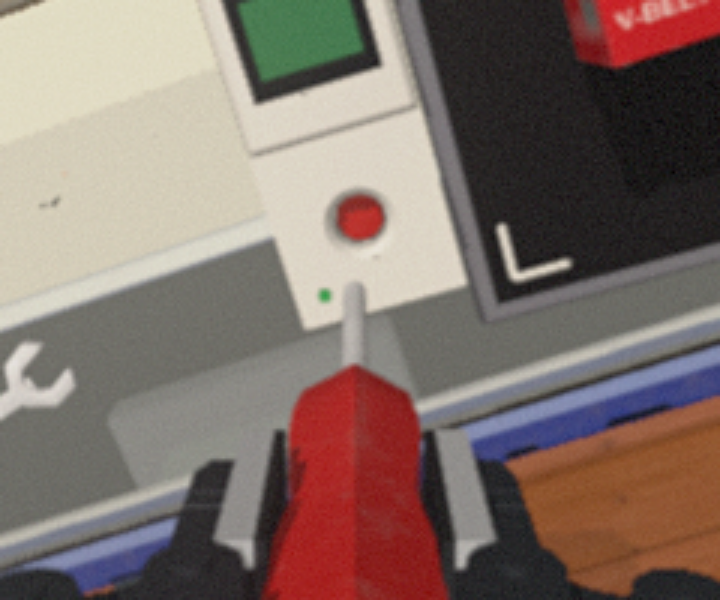

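The tip is at (318,195), as predicted, and the button is at (319.6,172.1), which gives (0.4417,-0.238). I'll correct by 3 mm and go down.

```bash
python3 -m inch '{"jaw":[15,15,15,15,15,15,15,15],"slide":[[0.09,0.06,0],[0.09,0.06,0.7],[0.09,0.06,1.4],[0.09,0.06,1.9],[0.09,0.06,2.2],[0.09,0.06,2.4],[0.09,0.06,2.4],[0.09,0.06,2.4]],"spin":[0,0,0,0,0,0,0,0]}'; python3 -m inch '{"jaw":[15,15,15],"slide":[[0,0,0.1],[0,0,0.2],[0,0,0.2]],"spin":[0,0,0]}'
```

```text
time_s: 11.65
tool_pos: [0.4443, -0.2408, 0.1557]
orientation: [0.986, -0.169, 0.001, 0.0]
ft_force: [0.9, -0.5, -1.1]
finger_gap: 0.266
grasp_force: 58.8
time_s: 11.95
tool_pos: [0.4435, -0.2406, 0.1485]
orientation: [0.986, -0.169, -0.0, -0.0]
ft_force: [-0.2, 1.1, -1.2]
finger_gap: 0.264
grasp_force: 58.8
```

```bash
python3 -m inch '{"jaw":[15,15,15,15],"slide":[[-0.08,-0.05,0],[-0.08,-0.05,0.1],[-0.08,-0.05,0.15],[-0.08,-0.05,0.15]],"spin":[0,0,0,0]}'; python3 -m inch '{"jaw":[15,15],"slide":[[0,0,0.05],[0,0,0.05]],"spin":[0,0]}'
```

```text
time_s: 12.35
tool_pos: [0.442, -0.2383, 0.1444]
orientation: [0.986, -0.169, 0.0, -0.0]
ft_force: [-0.5, 1.6, 3.2]
finger_gap: 0.266
grasp_force: 59.1
time_s: 12.55
tool_pos: [0.4421, -0.2383, 0.1431]
orientation: [0.986, -0.169, 0.0, -0.0]
ft_force: [0.3, 1.9, 3.7]
finger_gap: 0.266
grasp_force: 59.5
```

```bash
python3 -m inch '{"jaw":[15,15],"slide":[[0,0,0.05],[0,0,0.05]],"spin":[0,0]}'; python3 -m inch '{"jaw":[15,15,15],"slide":[[0,0,0.05],[0,0,0.08],[0,0,0.08]],"spin":[0,0,0]}'
```

```text
time_s: 12.75
tool_pos: [0.4425, -0.2385, 0.1428]
orientation: [0.986, -0.169, 0.0, 0.0]
ft_force: [-2.4, 2.1, 10.8]
finger_gap: 0.266
grasp_force: 60.4
time_s: 13.05
tool_pos: [0.4435, -0.2389, 0.1424]
orientation: [0.986, -0.169, 0.002, 0.001]
ft_force: [-4.0, 3.2, 19.9]
finger_gap: 0.265
grasp_force: 61.5
```

Full travel reached: tip at z≈0.022 against a hard stop at about 20 N. I'll go up and return along the same commanded path.

```bash
python3 -m inch '{"jaw":[15,15,15,15,15,15,15,15,15,15,15,15,15,15,15,15,15,15,15,15],"slide":[[0,0,-0.5],[0,0,-1.5],[0,0,-2.7],[0,0,-3.93],[-0.2,-0.5,-3.93],[-0.5,-1.5,-3.93],[-0.9,-2.5,-3.93],[-1.25,-3.5,-3.93],[-1.6,-4.5,-3.93],[-1.95,-5.5,-3.93],[-2.3,-6.5,-3.93],[-2.65,-7.5,-3.93],[-3,-8.5,-3.93],[-3.4,-9.5,-3.93],[-3.75,-10.5,-3.93],[-4.1,-11.5,-3.93],[-4.29,-12.06,-3.93],[-4.29,-12.06,-3.93],[-4.29,-12.06,-3.93],[-4.29,-12.06,-3.93]],"spin":[0,0,0,0,0,0,0,0,0,0,0,0,0,0,0,0,0,0,0,0]}'; python3 -m inch '{"jaw":[15,15],"slide":[[0,0,0],[0,0,0]],"spin":[0,0]}'
```

```text
time_s: 15.05
tool_pos: [0.441, 0.144, 0.2562]
orientation: [0.985, -0.17, -0.0, 0.0]
ft_force: [0.9, 0.9, -0.5]
finger_gap: 0.265
grasp_force: 58.9
time_s: 15.25
tool_pos: [0.4413, 0.1446, 0.2567]
orientation: [0.985, -0.17, 0.0, 0.0]
ft_force: [0.5, -0.3, -1.5]
finger_gap: 0.268
grasp_force: 58.9
```

```bash
python3 - <<'E'
from h import *
s=arm.state();p=s["tool_pos"];print(p,s["ft_force"])
c,im=snap("side","s3.png");c2,im2=snap("wrist","w6.png")
print(proj(c,[p-[0,0,.1205]]),proj(c2,[p-[0,0,.1205],[.4417,.1457,.104]]))
A=cv2.resize(im[255:315,295:355,::-1],(400,400),interpolation=cv2.INTER_CUBIC);B=cv2.resize(im2[120:240,260:380,::-1],(400,400))
cv2.imwrite("pics/f.png",np.hstack([A,B]))
E
```

```text
[0.44125124 0.1446256  0.25667789] [ 0.54121525 -0.31726874 -1.50596052]
[[323.67311505 279.84613197]] [[317.24448025 194.51292427]
 [316.13242568 185.35792844]]
```

View pics/f.png

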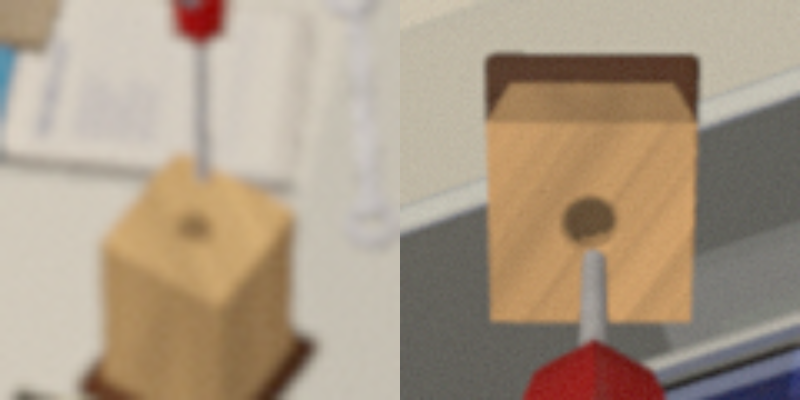

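The hole is at (317,186) and the tip at (318,196.5) in the wrist view. Both agree with the predictions, so I insert with a 1 mm correction.

```bash
python3 -m inch '{"jaw":[15,15,15,15,15,15,15,15,15],"slide":[[0,-0.03,0],[0,-0.03,0.5],[0,-0.03,1],[0,-0.03,1.3],[0,-0.03,1.6],[0,-0.03,2.2],[0,-0.03,2.8],[0,-0.03,3.4],[0,-0.03,3.4]],"spin":[0,0,0,0,0,0,0,0,0]}'; python3 -m inch '{"jaw":[15,15,15,15,15],"slide":[[0,0,0.2],[0,0,0.4],[0,0,0.5],[0,0,0.58],[0,0,0.58]],"spin":[0,0,0,0,0]}'
```

```text
time_s: 16.25
tool_pos: [0.4398, 0.146, 0.1528]
orientation: [0.986, -0.169, -0.002, 0.0]
ft_force: [-0.3, 0.2, -1.5]
finger_gap: 0.263
grasp_force: 58.9
time_s: 16.75
tool_pos: [0.442, 0.1461, 0.1378]
orientation: [0.986, -0.169, 0.001, 0.0]
ft_force: [0.2, -1.7, 0.6]
finger_gap: 0.267
grasp_force: 59.3
```

Home height (0.1373 originally) is reached with no resistance. I'll release, wait, rise and retreat.

```bash
python3 -m inch '{"jaw":[35,60,60,60,60,60,60,60,60,60,60,60],"slide":[[0,0,0],[0,0,0],[0,0,0],[0,0,0],[0,0,-0.5],[0,0,-1.3],[0,0,-2.3],[0,0,-3.3],[0,0,-4],[0,1.5,-4],[0,3,-4],[0,3,-4]],"spin":[0,0,0,0,0,0,0,0,0,0,0,0]}'; python3 -m inch '{"jaw":[60,60,60],"slide":[[0,0,0],[0,0,0],[0,0,0]],"spin":[0,0,0]}'
python3 - <<'E'
from h import *
np.set_printoptions(precision=4,suppress=True)
c2,im2=snap("wrist","w7.png");c,im=snap("side","s4.png")
A=cv2.resize(im[150:330,290:380,::-1],(300,600),interpolation=cv2.INTER_CUBIC)
B=cv2.resize(im2[100:300,120:320,::-1],(480,480));B=cv2.copyMakeBorder(B,0,120,0,0,0)
cv2.imwrite("pics/g.png",np.hstack([A,B]))
h=cv2.cvtColor(im,cv2.COLOR_RGB2HSV)
m=cv2.inRange(h,(0,170,90),(6,255,255))|cv2.inRange(h,(174,170,90),(180,255,255))
y,x=np.nonzero(m[255:297,312:336]);x+=312;y+=255
t,b=y.min(),y.max();print("drv",x[y==t].mean(),t,x[y==b].mean(),b)
E
```

```text
time_s: 17.95
tool_pos: [0.4102, 0.0558, 0.2573]
orientation: [0.985, -0.174, 0.0, 0.002]
ft_force: [-0.8, -1.0, 0.2]
finger_gap: 0.702
grasp_force: 0.0
time_s: 18.25
tool_pos: [0.4116, 0.0628, 0.2573]
orientation: [0.986, -0.168, -0.0, -0.0]
ft_force: [0.2, 0.6, -0.6]
finger_gap: 0.704
grasp_force: 0.0
drv 324.0 265 324.5 289
```

View pics/g.png

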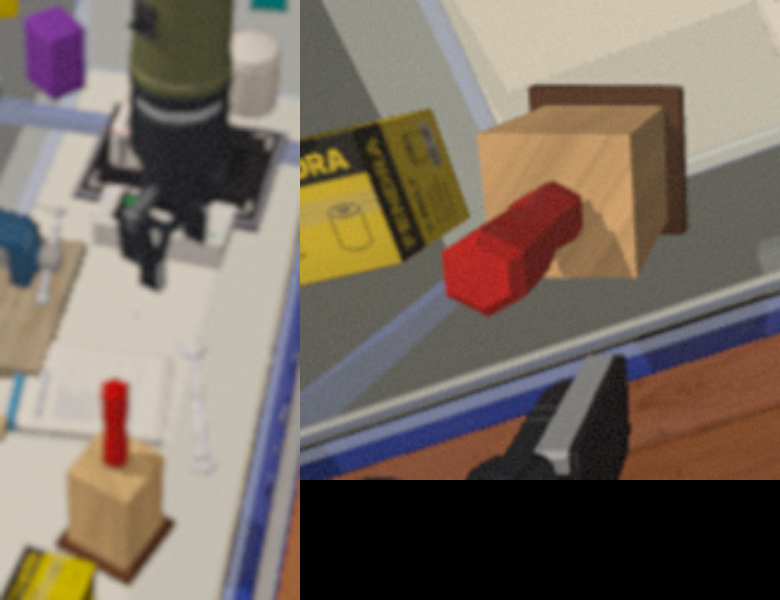

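The screwdriver sits at exactly the same pixels as at the start: top row 265, bottom row 289, column 324. It is home and released, and the gripper is clear. I'll hand in.

```bash
python3 -c "
from plant import job
print(job.sign_off())"
```

```text
the job is handed in; nothing more can be done
None
```

The job is handed in, no verdict returned: the carton lies front up on the pad, the button was pressed to its stop with the screwdriver tip (about 20 N), and the screwdriver is back home in its stand.

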